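# Switch on the steamer at the guarded switch

## Task

Switch on the milk steamer at the box with the green splash guard: swing the green guard up until it stands about upright, flip the toggle beneath it all the way over to the side of the green dot, then lower the guard until it is fully shut again. Leave the box with the red guard alone.

Things in the scene. Friction and masses are not known exactly. Their poses are not given: they have to be found in the camera images.
- green_box: Box to operate, fixed to the bar: aluminium base 110 x 110 x 30 mm, flat top; origin under its centre, +x from pull tab to hinge, +y left seen from the robot, z up. Green guard panel 90 x 108 x 5 mm, 20 mm rims, hinged along y at (45, 0, 78) mm on an 8 mm wall, reaching to -x. Yellow pull tab on its front edge, 45 mm long (x), 10 thick (y), 22 high: shut, x -90 to -45, centre z 74. All in mm.
- green_guard (a joint): Green guard's angle: 0 shut and level, pi/2 upright, 2.0 fully open (leaning back). Stiff hinge: stays where left, about 0.6 N at the tab moves it. May start up to 0.3 rad ajar. Pinch the tab with fingers closing along box y, 120 mm from the hinge line and 4 mm below panel underside level: box (-75, 0, 74) mm when shut, free space beneath.
- green_switch (a joint): Toggle under the green guard: 0 off, leaning 0.5 rad to box +y (left, white dot); 1.0 on, leaning 0.5 rad to -y (right, green dot); may start up to 0.15. Pivot along box x at (-12, 0, 35) mm; 8 mm thick stem, white 16 mm ball centred 34 mm from the pivot (at y = 16 or -16, z = 65 mm at the ends). 1 to 2 N pushes it over; stays where left.
- red_tab (a point): Grip point on the yellow pull tab of the other switch box, which is alike but has a red guard, shut. Leave that box alone. The point lies 75 mm in front (-x) of its box's centre, 74 mm above the bar.
There are look-alikes about, which are no part of the job. What is shaped like the green_box but purple is not meant.

How it is judged:
On the way, in this order (a step that is already met when the one before it is completed fails the run):
1. the green guard is swung up, beyond 1.2 rad (value of joint green_guard above 1.2 rad), for 0.2 s.
2. the toggle is flipped to on (beyond 0.8 rad) while the guard is up (beyond 0.9 rad) (value of joint green_switch above 0.8 rad and value of joint green_guard above 0.9 rad), for 0.2 s.
At the end, for the whole second after the job is handed in: The green guard is shut again (joint below 0.17 rad, about 10 degrees) and at rest, and the toggle beneath it is on (joint above 0.8 rad) (value of joint green_guard below 0.17 rad and value of joint green_switch above 0.8 rad and velocity of joint green_guard between -0.1 and 0.1 rad/s); the robot touches nothing.
It fails at once if the red guard is moved (its tab by more than 15 mm) (distance of red_tab from where it was at the start of the episode above 0.015 m).
It also fails if it takes over 58 s, if anything falls off the work surface, if the arm or the gripper's body presses on something with over 40 N, if the wrist force passes 120 N, or if a joint passes its speed limit or range.

## Robot

A 7-joint arm with a two-finger parallel gripper is mounted at the origin on the work surface. World frame = base frame: x ahead of the robot, y to its left, z up, the work surface at z = 0. Lengths are in m, angles in rad, forces in N, time in s.
With the tool pointing down it reaches from about 0.4 to 0.85 m from the base axis. Payload 4.5 kg.
Tool frame: the origin (TCP) lies between the finger pads; the fingertips stand 11 mm ahead of it and the grasp point (between the pads) lies 8 mm behind it (r.nose_length is the distance from the TCP to the fingertips, in m); z points along the fingers, y is the line along which they close (so a half turn about z gives the same grasp; the last joint's range is limited). The gripper opens to 88 mm and grips with 3 to 60 N. Pads are 18 mm wide; open, the fingers measure 123 mm over their backs; the gripper's body (75 mm by 187 mm) begins 45 mm behind the grasp point.
Start: joints at [-1.076, 0.689, -0.195, 1.565, 0.157, 0.902, -0.215], TCP at [0.278, 0.56, 0.25] pointing down, gripper open.
Joint ranges: [-3.01, 3.01], [-0.46, 2.08], [-1.47, 1.51], [0.13, 2.56], [-1, 4.14], [0.04, 2.09], [-2.66, 2.66]. Speed limits (rad/s): [2.57, 2.57, 3.14, 3.14, 3.14, 3.14, 3.14].

## Interface

Orientations are given as a unit quaternion [x, y, z, w].
In Python, from plant import get_state, snapshot, camera_model, r gives the robot as it stands.
- The arm moves only by the shell command python3 -m inch 'ROWS' [FORCE]. ROWS is text: rows parted by semicolons, each of 7 numbers parted by spaces: the opening, from -1 (shut) to 1 (fully open), then the shift along the tool's x, y, z in m, then the turn, a rotation vector about the tool's x, y, z in rad. A call has 1 to 20 rows; each row shifts and turns the commanded pose from where the row before left it, along the tool's axes as they then stand; what a row does not reach is not made up. A row lasts 1/12 s, in which the tool goes at most 41.7 mm and 7.16 degrees, less where a joint would pass 70% of its speed; a pose out of reach is approached as far as the arm can. A call is refused whole if a number of a shift passes 0.0417 or a number of a turn 0.125, either way. A call with a gripper value outside its range is refused whole. The fingers move at their own pace and stop on an object; FORCE is the grip in N (left out, the last holds). Time passes only in rows, so rows that do not move let the fingers close. It gives the time, the measured TCP pose, the force, the opening and the grip force at its end, in the units of the state.
- get_state(): the state, without advancing time (a new reading comes with each control period).
- snapshot(name): name is "scene" or "top"; returns (picture, depth): 480x640x3 uint8, red, green, blue; 480x640 float32, m along the optical axis (not along the pixel's ray), 0 where there is no reading.
- camera_model(name): a dict with "intrinsics" (3x3 intrinsics, pixels), "view" (4x4, takes a point from world to camera coordinates). Camera axes: x right, y down, z forward; pixel columns grow to the right and rows downward; lengths in m; the calibration is good to about 2 mm. A picture is of the moment at which its call begins. camera_model takes no time and is no camera call.
- r.finish_job(): hands the job in; it is judged then, once.
The state is a dict: "clock": time; "q": joint angles; "qd": joint speeds; "joint_torque": joint torques, N m; "tool_pos": TCP position; "eef_rot": TCP orientation; "contact_force": force on the tool from outside, world axes, zero at the start; "moment": the same for the moment, N m; "opening": opening from 0.0 (shut) to 1.0 (fully open); "finger_force": force on a finger pad.
Only numpy, scipy, OpenCV 4.12 (cv2) and the standard library are available. Lean on these libraries where they do the work, as an engineer would, in place of code of your own. Each camera call takes 0.05 s, during which the arm holds its last target. There are 200 camera calls.

## Working session

There is one attempt and no reset: what is moved stays moved. The work goes in short steps, Python scripts to look and compute and a shell command to move; the robot and the scene stay as the last step left them, time stands still between calls to the robot, and variables do not carry over. Pictures are saved under pics/ and viewed, at most 10 in all, crops included, and the job is handed in when it is done.

```bash
mkdir -p pics; ls; python3 - <<'E'
from plant import get_state, snapshot, camera_model, r
import cv2,numpy as np
for n in("scene","top"):
    p,d=snapshot(n); cv2.imwrite(f"pics/{n}0.png",p[:,:,::-1]); np.save(f"{n}_d.npy",d)
    m=camera_model(n);print(n,m)
s=get_state();print(s)
E
```

```text
pics
scene {'intrinsics': array([[556.82264887,   0.        , 320.74453502],
       [  0.        , 556.82264887, 235.99442176],
       [  0.        ,   0.        ,   1.        ]]), 'view': array([[ 0.22406274,  0.97440019,  0.01844347, -0.026614  ],
       [ 0.51599917, -0.10255679, -0.85042752, -0.15451509],
       [-0.82676523,  0.20006594, -0.52576884,  1.635791  ],
       [ 0.        ,  0.        ,  0.        ,  1.        ]])}
top {'intrinsics': array([[547.10095799,   0.        , 321.10393745],
       [  0.        , 547.10095799, 243.50363564],
       [  0.        ,   0.        ,   1.        ]]), 'view': array([[-0.02571731, -0.9993331 ,  0.0259224 , -0.08650878],
       [-0.98693973,  0.02125629, -0.15968135,  0.42531676],
       [ 0.15902384, -0.02969042, -0.9868282 ,  1.05939098],
       [ 0.        ,  0.        ,  0.        ,  1.        ]])}
{'clock': 0.1, 'q': array([-1.0761921 ,  0.68989721, -0.19454015,  1.56622977,  0.15733568,
        0.90252761, -0.21509201]), 'qd': array([ 0.00072671, -0.00082638, -0.00039687, -0.00256352,  0.00083954,
        0.00100128,  0.000585  ]), 'joint_torque': array([-4.36648697e-03, -5.28495026e+01, -1.27180573e+00, -1.53837293e+01,
       -5.25563036e-02,  1.95471417e-03,  5.30793432e-05]), 'tool_pos': array([0.2777095 , 0.55929566, 0.24899529]), 'eef_rot': array([ 2.28310214e-01,  9.73588082e-01, -8.24008621e-04, -1.21118876e-04]), 'contact_force': array([-0.72777295,  0.82531869,  0.20357956]), 'moment': array([-0.03398619,  0.01535271,  0.02205067]), 'finger_force': 0.0, 'opening': 1.0004338451959662}
```

View pics/scene0.png

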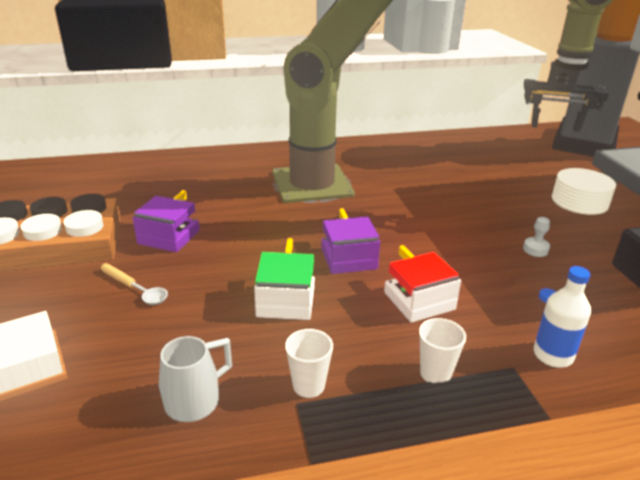

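View pics/top0.png

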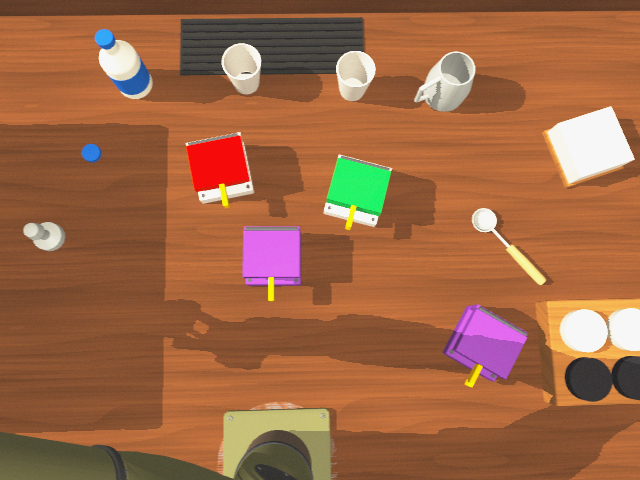

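The scene view has the green guard at (286,270) with its yellow tab at (289,246). The top view has the green guard at (358,187) with its tab at (351,218).

In the top view these could be mistaken for it:
- the red box at (220,168)
- a purple box at (271,256)
- a purple box at (485,343)

The green one is the one at (358,187), so I'll check it in a close crop.

```bash
python3 - <<'E'
import cv2,numpy as np
a=cv2.imread("pics/top0.png")[145:240,315:402]; b=cv2.imread("pics/scene0.png")[230:325,243:330]
cv2.imwrite("pics/crop0.png",np.hstack([cv2.resize(x,(400,436),interpolation=cv2.INTER_CUBIC) for x in(a,b)]))
E
```

```text
(no output)
```

View pics/crop0.png

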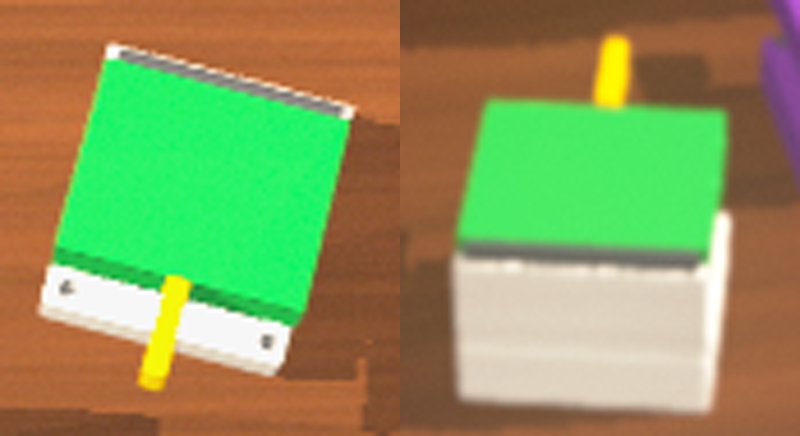

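The crop shows the green guard, slightly ajar. In crop pixels of the top view its hinge edge runs from (108,50) to (350,115), and the tab goes from its root (176,280) to its tip (150,385). In the scene view the tab tip is at (616,38) and the root at (610,105).

```bash
cat > h.py <<'E'
import cv2,numpy as np
from plant import camera_model
def ray(n,px):
    m=camera_model(n);V=m["view"];d=np.linalg.solve(m["intrinsics"],[*px,1.]);R=V[:3,:3]
    return -R.T@V[:3,3],R.T@d
def tri(pa,pb):
    o1,d1=ray("top",pa);o2,d2=ray("scene",pb)
    A=np.c_[d1,-d2];t=np.linalg.lstsq(A,o2-o1,rcond=None)[0]
    p,q=o1+t[0]*d1,o2+t[1]*d2;return (p+q)/2,np.linalg.norm(p-q)
def dpt(n,px,z):
    o,d=ray(n,px);return o+d*z
def cloud(n,d,mask):
    v,u=np.nonzero(mask&(d>0));m=camera_model(n);V=m["view"];K=m["intrinsics"];z=d[v,u]
    P=np.c_[(u-K[0,2])/K[0,0]*z,(v-K[1,2])/K[1,1]*z,z];return (P-V[:3,3])@V[:3,:3]
E
python3 - <<'E'
from h import *
k=4.598
T=lambda x,y:(315+x/k-.5+.1,145+y/k-.4);S=lambda x,y:(243+(x-400)/k-.4,230+y/k-.4)
np.set_printoptions(precision=4,suppress=True)
for nm,a,b in[("tip",(152,378),(617,38)),("root",(177,280),(610,105)),("hingeL",(108,47),(710,262)),("hingeR",(352,110),(456,243)),]:
    print(nm,*tri(T(*a),S(*b)))
print("swap",tri(T(108,47),S(705,262)))
for n in("top","scene"):
    im=cv2.imread(f"pics/{n}0.png");d=np.load(f"{n}_d.npy");hs=cv2.cvtColor(im,cv2.COLOR_BGR2HSV)
    g=cv2.inRange(hs,(50,120,60),(75,255,255));
    g=cv2.erode(g,np.ones((3,3)))>0
    P=cloud(n,d,g); c=np.median(P,0);
    w=P[abs(P[:,2]-c[2])<.03];A=np.c_[w[:,:2],np.ones(len(w))];co=np.linalg.lstsq(A,w[:,2],rcond=None)[0]
    res=w[:,2]-A@co;w=w[abs(res)<.004];A=np.c_[w[:,:2],np.ones(len(w))];co=np.linalg.lstsq(A,w[:,2],rcond=None)[0]
    rc=cv2.minAreaRect(w[:,:2].astype(np.float32))
    print(n,len(w),c,"grad",co[:2],"slope",np.arctan(np.hypot(*co[:2])),"dir",np.arctan2(-co[1],-co[0]),rc,w[:,2].min(),w[:,2].max())
    y=cv2.inRange(hs,(24,150,100),(34,255,255))>0
    Q=cloud(n,d,y);Q=Q[np.linalg.norm(Q[:,:2]-c[:2],axis=1)<.12];print("tab",len(Q),Q.mean(0),Q[np.argsort(Q[:,0])][[0,1,-2,-1]])
    cnt=cv2.findContours(g.astype(np.uint8),0,2)[0]
E
```

```text
tip [ 0.4437 -0.145   0.1004] 0.001314442829291917
root [ 0.4867 -0.1568  0.0926] 0.0027246721977477193
hingeL [ 0.5928 -0.1326  0.0789] 0.0015155101794501714
hingeR [ 0.562  -0.2358  0.0818] 0.0017313620228697662
swap (array([ 0.5926, -0.1336,  0.0789]), np.float64(0.0005886741857904263))
top 2120 [ 0.5256 -0.171   0.0885] grad [-0.1121  0.0337] slope 0.11655989930673204 dir -0.29179860169314065 ((0.5276168584823608, -0.17099587619304657), (0.10295342653989792, 0.08910289406776428), 73.53925323486328) 0.07986262702226281 0.09608450814923407
tab 125 [ 0.4659 -0.1516  0.0924] [[ 0.4424 -0.1475  0.0842]
 [ 0.4424 -0.1494  0.0839]
 [ 0.542  -0.115   0.0011]
 [ 0.5787 -0.1265  0.0012]]
scene 1438 [ 0.5352 -0.1702  0.0888] grad [-0.118   0.0365] slope 0.12289143851641145 dir -0.299851363929843 ((0.5332324504852295, -0.1695270985364914), (0.10434158891439438, 0.0865045115351677), 73.63036346435547) 0.08159133180081253 0.09697143171411125
tab 74 [ 0.4697 -0.1516  0.0976] [[ 0.4496 -0.1471  0.0988]
 [ 0.4496 -0.145   0.1011]
 [ 0.4889 -0.1626  0.0958]
 [ 0.4911 -0.1546  0.0961]]
```

Box yaw is about -0.291 and the hinge line's centre is at about (0.572, -0.1835, 0.078). The guard is about 0.12 rad ajar, and the tip height agrees with that: 0.100 measured against 0.101 expected. I'll move above the tab now.

```bash
python3 -m inch '0 0 0 0 0 0 -0.085; 0 0 0 0 0 0 -0.085; 0 -0.02 -0.034 0 0 0 0; 0 -0.02 -0.034 0 0 0 0; 0 -0.02 -0.034 0 0 0 0; 0 -0.02 -0.034 0 0 0 0; 0 -0.02 -0.034 0 0 0 0; 0 -0.02 -0.034 0 0 0 0; 0 -0.02 -0.034 0 0 0 0; 0 -0.02 -0.034 0 0 0 0; 0 -0.02 -0.034 0 0 0 0; 0 -0.02 -0.034 0 0 0 0; 0 -0.02 -0.034 0 0 0 0; 0 -0.02 -0.034 0 0 0 0; 0 -0.02 -0.034 0 0 0 0; 0 -0.02 -0.034 0 0 0 0; 0 -0.02 -0.034 0 0 0 0; 0 -0.02 -0.034 0 0 0 0; 0 -0.02 -0.034 0 0 0 0; 0 0 0 0 0 0 0' 12
cat >> h.py <<'E'
from scipy.spatial.transform import Rotation as Ro
C,Sn=np.cos(-.291),np.sin(-.291);H=np.array([.572,-.1835,.078]);BX=np.array([C,Sn,0]);BY=np.array([-Sn,C,0]);BZ=np.array([0,0,1.])
def grip(th): # TCP target, tool pointing down, grasp point on tab
    return H+BX*(-.12*np.cos(th)-.004*np.sin(th))+BZ*(.12*np.sin(th)-.004*np.cos(th)-.008)
def box(x,y,z): return H+BX*(x-.045)+BY*y+BZ*(z-.078)
def to(p):
    from plant import get_state
    s=get_state();R=Ro.from_quat(s["eef_rot"]);W=Ro.from_matrix(np.c_[-BX,BY,-BZ])
    np.set_printoptions(precision=4,suppress=True)
    print("t",s["clock"],"tcp",s["tool_pos"],"shift",R.inv().apply(p-s["tool_pos"]),"turn",(R.inv()*W).as_rotvec(),"open",s["opening"],"F",s["contact_force"],"ff",s["finger_force"])
E
python3 -c "
from h import *;to(grip(.12))"
```

```text
clock: 1.77
tool_pos: [0.4386, -0.1003, 0.2493]
eef_rot: [0.152, 0.988, -0.002, 0.001]
contact_force: [-0.1, -0.2, -0.0]
opening: 0.5
finger_force: 0.0
t 1.7667 tcp [ 0.4386 -0.1003  0.2493] shift [-0.0323 -0.0403  0.1691] turn [-0.0039  0.0017 -0.0135] open 0.49964624067477376 F [-0.1361 -0.1774 -0.0032] ff 0.0
```

```bash
python3 -m inch '0 -0.016 -0.02 0 0 0 -0.013; 0 -0.016 -0.02 0 0 0 0; 0 0 0 0.03 0 0 0; 0 0 0 0.03 0 0 0; 0 0 0 0.03 0 0 0; 0 0 0 0.03 0 0 0; 0 0 0 0 0 0 0; 0 0 0 0 0 0 0'
python3 - <<'E'
from h import *
from plant import snapshot
to(grip(.12))
a,_=snapshot("top");b,_=snapshot("scene")
f=lambda x,s:cv2.resize(x,None,fx=s,fy=s,interpolation=cv2.INTER_CUBIC)
cv2.imwrite("pics/c1.png",np.hstack([f(a[130:270,285:425],2.8),f(b[170:310,220:360],2.8)])[:,:,::-1])
E
```

```text
clock: 2.43
tool_pos: [0.4564, -0.1382, 0.1289]
eef_rot: [0.138, 0.99, 0.0, -0.002]
contact_force: [0.4, 0.2, -0.2]
opening: 0.501
finger_force: 0.0
t 2.4333 tcp [ 0.4564 -0.1382  0.1289] shift [-0.0041 -0.0102  0.0485] turn [-0.0005 -0.0037  0.0138] open 0.5013848355288685 F [ 0.3608  0.2045 -0.2376] ff 0.0
```

View pics/c1.png

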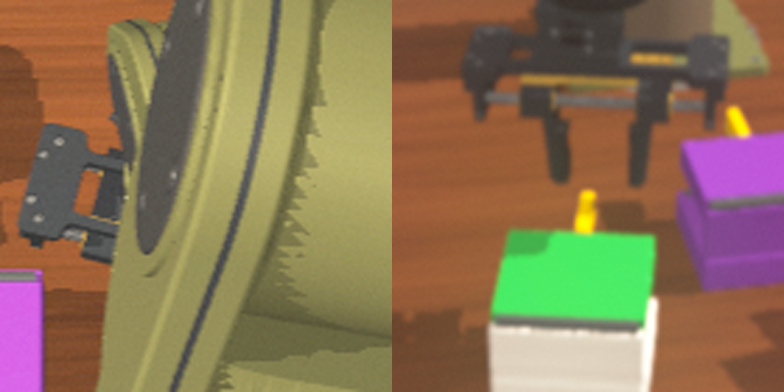

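In the scene crop the open fingers at (558,180) and (637,180) sit about 10 mm to +y of the tab at (587,205), which matches the computed shift. I'll apply it, descend and grip.

```bash
python3 -m inch '0 -0.004 -0.010 0 0 0 0.014; 0 0 0 0.024 0 0 0; 0 0 0 0.024 0 0 0; 0 0 0 0 0 0 0; 0 0 0 0 0 0 0'
python3 -c "
from h import *;to(grip(.12))"
```

```text
clock: 2.95
tool_pos: [0.4586, -0.1502, 0.0823]
eef_rot: [0.146, 0.989, -0.0, -0.0]
contact_force: [-0.1, 0.5, 1.0]
opening: 0.499
finger_force: 0.0
t 2.95 tcp [ 0.4586 -0.1502  0.0823] shift [0.0014 0.0006 0.002 ] turn [-0.0005 -0.     -0.0017] open 0.49923810529747115 F [-0.0959  0.4766  0.9884] ff 0.0
```

```bash
python3 -m inch '-1 0 0 0 0 0 0; -1 0 0 0 0 0 0; -1 0 0 0 0 0 0; -1 0 0 0 0 0 0; -1 0 0 0 0 0 0; -1 0 0 0 0 0 0' 12
python3 - <<'E'
from h import *
to(grip(.12))
th=np.linspace(.12,1.7,17);p=np.array([grip(t) for t in th]);d=np.diff(p,axis=0)
print(np.c_[-d@BX,d@BY,-d@BZ]*1000)
E
```

```text
clock: 3.45
tool_pos: [0.4589, -0.149, 0.082]
eef_rot: [0.145, 0.989, 0.0, 0.0]
contact_force: [-0.0, 0.3, 0.8]
opening: 0.112
finger_force: 12.0
t 3.45 tcp [ 0.4589 -0.149   0.082 ] shift [ 0.0014 -0.0006  0.0016] turn [ 0.0008  0.0008 -0.0001] open 0.11200917201509407 F [-0.0437  0.3032  0.7792] ff 11.997248616535217
[[ -1.6075   0.     -11.7422]
 [ -2.7573  -0.     -11.5266]
 [ -3.8803   0.     -11.1986]
 [ -4.9655   0.     -10.7614]
 [ -6.0022  -0.     -10.2195]
 [ -6.9805  -0.      -9.5779]
 [ -7.8908   0.      -8.8431]
 [ -8.7242  -0.      -8.022 ]
 [ -9.4726  -0.      -7.1228]
 [-10.1287   0.      -6.1542]
 [-10.6861  -0.      -5.1257]
 [-11.1393  -0.      -4.0472]
 [-11.4841   0.      -2.9292]
 [-11.7169  -0.      -1.7827]
 [-11.8356   0.      -0.6189]
 [-11.8389   0.       0.551 ]]
```

The grip closed on 9.9 mm, which is the tab. I'll swing up the first half.

```bash
python3 -m inch '-1 -0.0016 0 -0.0117 0 0 0; -1 -0.0028 0 -0.0115 0 0 0; -1 -0.0039 0 -0.0112 0 0 0; -1 -0.005 0 -0.0108 0 0 0; -1 -0.006 0 -0.0102 0 0 0; -1 -0.007 0 -0.0096 0 0 0; -1 -0.0079 0 -0.0088 0 0 0; -1 -0.0087 0 -0.008 0 0 0; -1 0 0 0 0 0 0'
python3 -c "
from h import *;to(grip(.91))"
```

```text
clock: 4.2
tool_pos: [0.4991, -0.1608, 0.1647]
eef_rot: [0.145, 0.989, 0.0, -0.001]
contact_force: [-4.7, 3.6, 6.1]
opening: 0.112
finger_force: 12.0
t 4.2 tcp [ 0.4991 -0.1608  0.1647] shift [ 0.0005 -0.0008  0.0024] turn [ 0.0005 -0.002  -0.0001] open 0.11157836227840733 F [-4.7333  3.6113  6.1127] ff 11.999727236106992
```

```bash
python3 -m inch '-1 -0.0085 0 -0.0085 0 0 0; -1 -0.0098 0 -0.0068 0 0 0; -1 -0.0105 0 -0.0056 0 0 0; -1 -0.011 0 -0.0045 0 0 0; -1 -0.0115 0 -0.003 0 0 0; -1 -0.0117 0 -0.0018 0 0 0; -1 -0.0118 0 -0.0006 0 0 0; -1 -0.0118 0 0.0005 0 0 0; -1 0 0 0 0 0 0; -1 0 0 0 0 0 0'
python3 - <<'E'
from h import *
from plant import snapshot
to(grip(1.7))
b,_=snapshot("scene")
f=lambda x,s:cv2.resize(x,None,fx=s,fy=s,interpolation=cv2.INTER_CUBIC)
cv2.imwrite("pics/c2.png",f(b[120:330,180:400],2.8)[:,:,::-1])
E
```

```text
clock: 5.03
tool_pos: [0.5835, -0.1856, 0.1938]
eef_rot: [0.145, 0.989, 0.001, 0.001]
contact_force: [3.0, 2.3, -1.3]
opening: 0.111
finger_force: 12.0
t 5.0333 tcp [ 0.5835 -0.1856  0.1938] shift [ 0.0001 -0.0013  0.0042] turn [0.0019 0.0016 0.0001] open 0.11050951008680807 F [ 3.0047  2.2993 -1.2674] ff 12.00057256501168
```

View pics/c2.png

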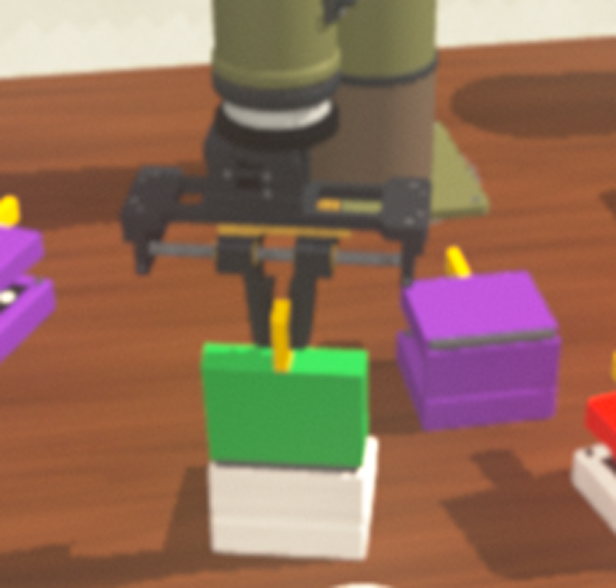

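The guard stands upright, with the panel top at (285,350) and the tab still in the fingers at (282,330). I'll release, go up and back, and close the fingers beside the toggle's +y side.

```bash
python3 -m inch '0 0 0 0 0 0 0; 0 0 0 0 0 0 0; 0 0 0 0 0 0 0; 0 0 0 -0.02 0 0 0; 0 0 0 -0.025 0 0 0; 0 0 0 -0.015 0 0 0; -1 0.025 0.018 0 0 0 0; -1 0.025 0.018 0 0 0 0; -1 0.025 0.018 0 0 0 0; -1 0 0 0 0 0 0; -1 0 0 0 0 0 0;-1 0 0 0 0 0 0'
python3 - <<'E'
from h import *
from plant import snapshot
to(box(-.018,.052,.068))
b,_=snapshot("scene");a,d=snapshot("top")
f=lambda x,s:cv2.resize(x,None,fx=s,fy=s,interpolation=cv2.INTER_CUBIC)
cv2.imwrite("pics/c3.png",np.hstack([f(a[130:270,285:425],2.8),f(b[140:340,200:400],1.96)])[:,:,::-1])
E
```

```text
clock: 6.08
tool_pos: [0.5265, -0.1146, 0.254]
eef_rot: [0.146, 0.989, -0.001, 0.0]
contact_force: [0.4, -0.4, -0.7]
opening: 0.064
finger_force: 0.0
t 6.0833 tcp [ 0.5265 -0.1146  0.254 ] shift [-0.0002 -0.0008  0.186 ] turn [-0.001   0.0009 -0.0018] open 0.06439348674441532 F [ 0.4318 -0.3816 -0.7291] ff 0.0
```

View pics/c3.png

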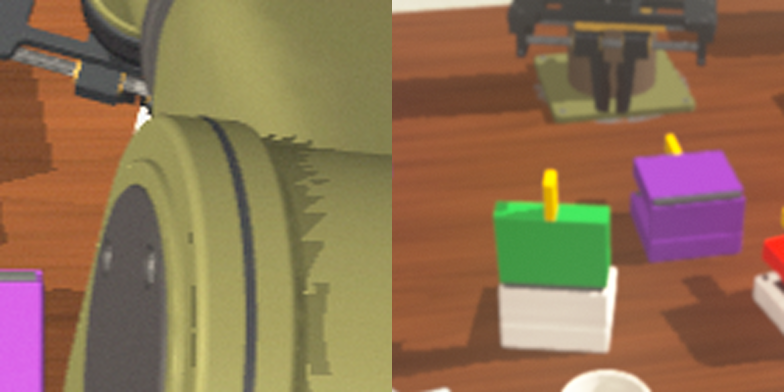

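The guard stayed upright with its tab at (550,195), and the closed fingers at (613,85) are to its +y side. I'll descend beside the toggle.

```bash
python3 -m inch '-1 0 0 0.035 0 0 0; -1 0 0 0.035 0 0 0; -1 0 0 0.035 0 0 0; -1 0 0 0.035 0 0 0; -1 0 0 0.026 0 0 0; -1 0 0 0.02 0 0 0; -1 0 0 0 0 0 0; -1 0 0 0 0 0 0'; python3 -c "
from h import *;to(box(-.018,.052,.068))"
```

```text
clock: 6.85
tool_pos: [0.5261, -0.1142, 0.0669]
eef_rot: [0.146, 0.989, -0.0, -0.001]
contact_force: [-0.2, -0.1, -0.6]
opening: 0.005
finger_force: 0.0
t 6.85 tcp [ 0.5261 -0.1142  0.0669] shift [-0.0008 -0.0013 -0.0011] turn [-0.0008 -0.0016 -0.0018] open 0.004940964715382772 F [-0.2199 -0.072  -0.5619] ff 0.0
```

```bash
python3 -m inch '-1 0 -0.006 0 0 0 0; -1 0 -0.006 0 0 0 0; -1 0 -0.006 0 0 0 0; -1 0 -0.006 0 0 0 0; -1 0 -0.006 0 0 0 0; -1 0 0 0 0 0 0'; python3 -c "
from h import *;to(box(-.018,.01,.068))"
```

```text
clock: 7.35
tool_pos: [0.5174, -0.1442, 0.0684]
eef_rot: [0.146, 0.989, -0.001, 0.0]
contact_force: [-0.5, 0.9, -0.1]
opening: 0.005
finger_force: 0.1
t 7.35 tcp [ 0.5174 -0.1442  0.0684] shift [-0.0006 -0.012   0.0004] turn [-0.001   0.0011 -0.003 ] open 0.004904180537393665 F [-0.4511  0.9307 -0.1148] ff 0.07550753653049469
```

```bash
python3 -m inch '-1 0 -0.004 0 0 0 0; -1 0 -0.004 0 0 0 0; -1 0 0 0 0 0 0'; python3 -m inch '-1 0 -0.003 0 0 0 0; -1 0 -0.002 0 0 0 0; -1 0 0 0 0 0 0'; python3 -c "
from h import *;to(box(-.018,.01,.068))"
```

```text
clock: 7.6
tool_pos: [0.5149, -0.151, 0.0677]
eef_rot: [0.146, 0.989, -0.0, -0.0]
contact_force: [0.6, 0.2, -0.6]
opening: 0.007
finger_force: 0.1
clock: 7.85
tool_pos: [0.5135, -0.1551, 0.0676]
eef_rot: [0.146, 0.989, -0.0, -0.0]
contact_force: [1.2, 0.4, 0.1]
opening: 0.008
finger_force: 0.2
t 7.85 tcp [ 0.5135 -0.1551  0.0676] shift [-0.0012 -0.0005 -0.0004] turn [-0.0003 -0.0005 -0.0012] open 0.007713372737491981 F [1.1844 0.3984 0.0669] ff 0.1752857817336917
```

```bash
python3 -m inch '-1 0 -0.003 0 0 0 0; -1 0 0 0 0 0 0'; python3 -m inch '-1 0 -0.003 0 0 0 0; -1 0 0 0 0 0 0'; python3 -m inch '-1 0 -0.003 0 0 0 0; -1 0 0 0 0 0 0'; python3 -c "
from h import *;to(box(-.018,.01,.068))"
```

```text
clock: 8.02
tool_pos: [0.5127, -0.1578, 0.0676]
eef_rot: [0.146, 0.989, -0.0, -0.0]
contact_force: [0.8, 0.9, -1.3]
opening: 0.005
finger_force: 0.4
clock: 8.18
tool_pos: [0.5124, -0.1588, 0.0677]
eef_rot: [0.145, 0.989, 0.001, 0.0]
contact_force: [0.6, 3.5, -0.6]
opening: 0.003
finger_force: 1.8
clock: 8.35
tool_pos: [0.5124, -0.1592, 0.0677]
eef_rot: [0.143, 0.99, 0.003, 0.001]
contact_force: [1.8, 9.2, -0.7]
opening: 0.006
finger_force: 4.4
t 8.35 tcp [ 0.5124 -0.1592  0.0677] shift [-0.0011  0.0038 -0.0003] turn [0.0058 0.0005 0.003 ] open 0.006389306060275709 F [ 1.8157  9.2102 -0.6704] ff 4.431708008050919
```

I felt the hard stop at box y of about 6 mm, with 9 N. I'll retreat, move aside and look.

```bash
python3 -m inch '-1 0 0.015 0 0 0 0; -1 0 0.025 0 0 0 0; -1 0 0 -0.035 0 0 0; -1 0 0 -0.035 0 0 0; -1 0 0 -0.035 0 0 0; -1 0 0 -0.035 0 0 0; -1 0 0 -0.036 0 0 0; 0 0 0.035 0 0 0 0; 0 0 0.035 0 0 0 0; 0 0 0.035 0 0 0 0; 0 0 0.035 0 0 0 0; 0 0 0.035 0 0 0 0; 0 0 0 0 0 0 0'
python3 - <<'E'
from h import *
from plant import snapshot
to(grip(1.7))
b,_=snapshot("scene");a,d=snapshot("top");np.save("t4.npy",d);cv2.imwrite("pics/t4.png",a[:,:,::-1])
f=lambda x,s:cv2.resize(x,None,fx=s,fy=s,interpolation=cv2.INTER_CUBIC)
cv2.imwrite("pics/c4.png",np.hstack([f(a[140:240,310:410],4),f(b[140:340,200:400],2)])[:,:,::-1])
E
```

```text
clock: 9.43
tool_pos: [0.5744, 0.0517, 0.2443]
eef_rot: [0.14, 0.99, 0.003, 0.001]
contact_force: [0.9, 1.1, 0.8]
opening: 0.434
finger_force: 0.0
t 9.4333 tcp [0.5744 0.0517 0.2443] shift [-0.0746 -0.2271  0.0533] turn [0.007  0.0006 0.0091] open 0.43409575313069665 F [0.8602 1.0992 0.7725] ff 0.0
```

View pics/c4.png

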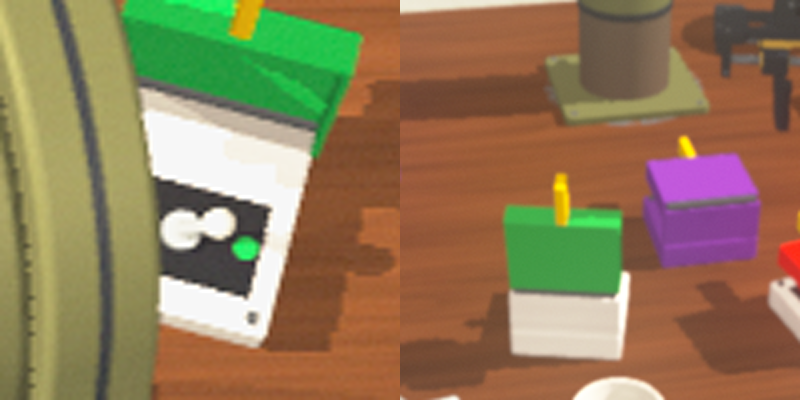

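The ball at crop (218,222) now leans from the pivot at (185,230) toward the green dot at (245,249), and the guard is still upright. Next I'll go back over the tab.

```bash
python3 - <<'E'
from h import *
o,d=ray("top",(364.1,195.1));p=o+d*(.067-o[2])/d[2];v=p-box(0,0,0);print("ball box xy",v@BX,v@BY)
E
python3 -m inch '0 -0.011 -0.0325 -0.005 0.003 0 0.004; 0 -0.011 -0.0325 -0.005 0.003 0 0.004; 0 -0.011 -0.0325 0 0 0 0; 0 -0.011 -0.0325 0 0 0 0; 0 -0.011 -0.0325 0 0 0 0; 0 -0.011 -0.0325 0 0 0 0; 0 -0.009 -0.032 0 0 0 0; 0 0 0 0 0 0 0; 0 0 0 0 0 0 0'; python3 -c "
from h import *;to(np.array([.5835,-.1856,.194]))"
```

```text
ball box xy -0.011662648949588019 -0.016433645957116518
clock: 10.28
tool_pos: [0.5759, -0.2019, 0.2544]
eef_rot: [0.154, 0.988, -0.004, -0.001]
contact_force: [0.6, 1.8, 0.2]
opening: 0.5
finger_force: 0.0
t 10.2833 tcp [ 0.5759 -0.2019  0.2544] shift [-0.0024  0.0183  0.0602] turn [-0.0092 -0.0014 -0.0173] open 0.4999972901301765 F [0.5613 1.8336 0.1605] ff 0.0
```

The ball is at box (-12, -16) mm, so the toggle is fully on. I'll correct the pose above the tab.

```bash
python3 -m inch '0 -0.002 0.018 0 -0.009 0 -0.017; 0 0 0 0 0 0 0; 0 0 0 0 0 0 0; 0 0 0 0 0 0 0'; python3 -c "
from h import *;to(np.array([.5835,-.1856,.194]))"
```

```text
clock: 10.62
tool_pos: [0.5856, -0.1779, 0.2548]
eef_rot: [0.139, 0.99, 0.002, 0.0]
contact_force: [-0.1, -0.4, -0.3]
opening: 0.499
finger_force: 0.0
t 10.6167 tcp [ 0.5856 -0.1779  0.2548] shift [-0.0001 -0.0082  0.0608] turn [ 0.0034 -0.0003  0.0113] open 0.4992957985269758 F [-0.0666 -0.4023 -0.3   ] ff 0.0
```

```bash
python3 -m inch '0 0 -0.008 0 0.003 0 0.009; 0 0 0 0.02 0 0 0; 0 0 0 0.02 0 0 0; 0 0 0 0.02 0 0 0; 0 0 0 0 0 0 0; 0 0 0 0 0 0 0'; python3 -c "
from h import *;to(np.array([.5835,-.1856,.194]))"
```

```text
clock: 11.12
tool_pos: [0.5824, -0.1878, 0.1942]
eef_rot: [0.146, 0.989, -0.0, -0.001]
contact_force: [-0.3, 0.4, 0.5]
opening: 0.503
finger_force: 0.0
t 11.1167 tcp [ 0.5824 -0.1878  0.1942] shift [-0.0005  0.0024  0.0002] turn [-0.0007 -0.0023 -0.0012] open 0.5029709866277858 F [-0.3168  0.4029  0.4526] ff 0.0
```

```bash
python3 -m inch '-1 0 0.002 0 0 0 0; -1 0 0 0 0 0 0; -1 0 0 0 0 0 0; -1 0 0 0 0 0 0; -1 0 0 0 0 0 0; -1 0 0 0 0 0 0' 12; python3 - <<'E'
from h import *
from plant import get_state
to(grip(1.7))
# arc about H using actual start
s=get_state()["tool_pos"]+np.array([0,0,.008])-H;x,z=s@BX,s[2];print("grip box xz rel hinge",x,z,np.hypot(x,z))
E
```

```text
clock: 11.62
tool_pos: [0.584, -0.1856, 0.1952]
eef_rot: [0.145, 0.989, -0.0, 0.0]
contact_force: [0.6, -0.1, 2.1]
opening: 0.113
finger_force: 12.0
t 11.6167 tcp [ 0.584  -0.1856  0.1952] shift [ 0.0006 -0.0014  0.0057] turn [-0.0001  0.0008 -0.0007] open 0.11335536367466034 F [ 0.5788 -0.0769  2.1322] ff 11.999654041137546
grip box xz rel hinge 0.012047785393809901 0.1252406985027058 0.12581884475046237
```

```bash
python3 - <<'E'
from h import *
np.set_printoptions(precision=1,suppress=True)
t=np.linspace(1.667,-.045,19);r=np.linspace(.1258,.121,19)
print(np.diff(np.c_[r*np.cos(t),-r*np.sin(t)],axis=0)*1000)
E
```

```text
[[11.9 -0.3]
 [11.9  0.8]
 [11.7  1.9]
 [11.5  3. ]
 [11.1  4.1]
 [10.6  5.1]
 [10.1  6.1]
 [ 9.4  7. ]
 [ 8.7  7.9]
 [ 7.9  8.7]
 [ 7.   9.3]
 [ 6.1  9.9]
 [ 5.1 10.5]
 [ 4.1 10.9]
 [ 3.  11.2]
 [ 2.  11.4]
 [ 0.9 11.5]
 [-0.2 11.5]]
```

```bash
python3 -m inch '-1 0.0119 0 -0.0003 0 0 0; -1 0.0119 0 0.0008 0 0 0; -1 0.0117 0 0.0019 0 0 0; -1 0.0115 0 0.003 0 0 0; -1 0.0111 0 0.0041 0 0 0; -1 0.0106 0 0.0051 0 0 0; -1 0.0101 0 0.0061 0 0 0; -1 0.0094 0 0.007 0 0 0; -1 0.0087 0 0.0079 0 0 0; -1 0 0 0 0 0 0'; python3 -c "
from h import *;to(grip(.811))"
```

```text
clock: 12.45
tool_pos: [0.4901, -0.158, 0.1585]
eef_rot: [0.145, 0.989, -0.0, -0.0]
contact_force: [0.9, -2.4, -1.7]
opening: 0.113
finger_force: 12.0
t 12.45 tcp [ 0.4901 -0.158   0.1585] shift [-0.0002 -0.0009  0.0042] turn [-0.0007 -0.0006 -0.0007] open 0.11281067845811414 F [ 0.8777 -2.3625 -1.7265] ff 12.00000102748163
```

```bash
python3 -m inch '-1 0.0079 0 0.0087 0 0 0; -1 0.007 0 0.0093 0 0 0; -1 0.0061 0 0.0099 0 0 0; -1 0.0051 0 0.0105 0 0 0; -1 0.0041 0 0.0109 0 0 0; -1 0.003 0 0.0112 0 0 0; -1 0.002 0 0.0114 0 0 0; -1 0.0005 0 0.008 0 0 0; -1 0 0 0 0 0 0; -1 0 0 0 0 0 0'; python3 -c "
from h import *;to(grip(0))"
```

```text
clock: 13.28
tool_pos: [0.4581, -0.1486, 0.0791]
eef_rot: [0.146, 0.989, -0.001, 0.001]
contact_force: [2.0, -4.3, -0.1]
opening: 0.111
finger_force: 12.0
t 13.2833 tcp [ 0.4581 -0.1486  0.0791] shift [ 0.0009 -0.0007  0.0131] turn [-0.0012  0.0017 -0.0018] open 0.1112271657185518 F [ 1.9903 -4.3328 -0.0958] ff 11.999758556485176
```

```bash
python3 -m inch '-1 0 0 0.006 0 0 0; -1 0 0 0.005 0 0 0; -1 0 0 0 0 0 0;-1 0 0 0 0 0 0'; python3 -m inch '-1 0 0 0.003 0 0 0; -1 0 0 0 0 0 0;-1 0 0 0 0 0 0'
```

```text
clock: 13.62
tool_pos: [0.4579, -0.1485, 0.0682]
eef_rot: [0.146, 0.989, -0.001, 0.001]
contact_force: [2.3, -5.6, -0.8]
opening: 0.116
finger_force: 12.0
clock: 13.87
tool_pos: [0.4578, -0.1485, 0.0659]
eef_rot: [0.146, 0.989, -0.001, 0.001]
contact_force: [0.9, -5.0, 7.0]
opening: 0.112
finger_force: 12.0
```

There are 7 N upward at the tab, so the guard is on its stop. I'll release, rise and check.

```bash
python3 -m inch '0 0 0 0 0 0 0; 0 0 0 0 0 0 0; 0 0 0 0 0 0 0; 0 0 0 0 0 0 0; 0 0 0 -0.02 0 0 0; 0 0 0 -0.03 0 0 0; 0 0 0 -0.04 0 0 0; 0 0 0 -0.04 0 0 0; 0 0 0.035 0 0 0 0; 0 0 0.035 0 0 0 0; 0 0 0.035 0 0 0 0; 0 0 0.035 0 0 0 0; 0 0 0.035 0 0 0 0; 0 0 0.035 0 0 0 0; 0 0 0 0 0 0 0; 0 0 0 0 0 0 0'
python3 - <<'E'
from h import *
from plant import snapshot
for n in("top","scene"):
    im,d=snapshot(n);im=im[:,:,::-1].copy();cv2.imwrite(f"pics/{n}5.png",im);hs=cv2.cvtColor(im,cv2.COLOR_BGR2HSV)
    g=cv2.erode(cv2.inRange(hs,(50,120,60),(75,255,255)),np.ones((3,3)))>0
    P=cloud(n,d,g);c=np.median(P,0);w=P[(abs(P[:,2]-c[2])<.012)&(np.linalg.norm(P[:,:2]-c[:2],axis=1)<.08)]
    co=np.linalg.lstsq(np.c_[w[:,:2],np.ones(len(w))],w[:,2],rcond=None)[0]
    print(n,len(w),c,"angle",np.arctan(-co[:2]@BX[:2]))
to(grip(0))
a=cv2.imread("pics/top5.png");b=cv2.imread("pics/scene5.png");f=lambda x,s:cv2.resize(x,None,fx=s,fy=s,interpolation=cv2.INTER_CUBIC)
cv2.imwrite("pics/c5.png",np.hstack([f(a[140:240,310:410],4),f(b[140:340,200:400],2)]))
E
```

```text
clock: 15.2
tool_pos: [0.517, 0.0568, 0.195]
eef_rot: [0.143, 0.99, 0.001, -0.0]
contact_force: [-0.7, -1.4, 0.2]
opening: 0.5
finger_force: 0.0
top 2287 [ 0.52638391 -0.17135254  0.08272839] angle -0.006016510616222529
scene 1194 [ 0.53576998 -0.17005948  0.08377111] angle -0.001432606563644127
t 15.3 tcp [0.5163 0.0528 0.1948] shift [-0.0016 -0.2102  0.1292] turn [-0.0016 -0.0014 -0.0012] open 0.4954306328016821 F [-0.8995 -1.3008 -0.0656] ff 0.0
```

View pics/c5.png

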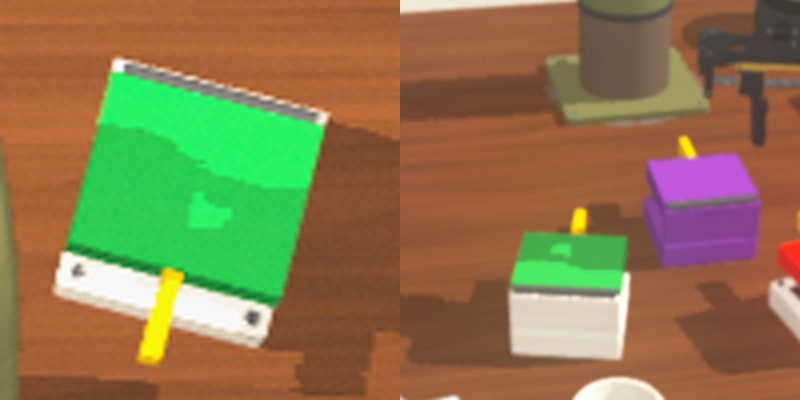

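The guard is shut: both views measure about 0 rad, and the panel lies level at crop (200,190). The arm is clear of everything and the red box has not moved, so I'm handing in.

```bash
python3 -c "
from plant import r
print(r.finish_job())"
```

```text
the job is handed in; nothing more can be done
None
```

I handed the job in at about 15 s of the 58 s: the green guard was swung up, its toggle flipped fully to the green dot, and the guard shut again at about 0 rad, with the red box untouched; the hand-in reported no verdict.

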